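# Pack the full slide box under the empty one

### The arm

A 6-joint arm with a two-finger parallel gripper is mounted at the origin on the work surface. World frame = base frame: x ahead of the robot, y to its left, z up, the work surface at z = 0. Lengths are in m, angles in degrees, forces in N, time in s.
With the tool pointing down it reaches from about 0.3 to 0.75 m from the base axis. Payload 8.5 kg.
Tool frame: the origin (TCP) lies at the very end of the fingers, on their centre line; the grasp point (between the pads) lies 19 mm behind it; x points along the fingers, y is the direction in which the jaws open and shut, and the axes are right-handed (so a half turn about x gives the same grasp; the last joint's range is limited). The gripper opens to 85 mm and grips with 20 to 120 N. Pads are 22 mm wide; open, the fingers measure 114 mm over their backs; the gripper's body (76 mm by 85 mm) begins 54 mm behind the grasp point. The pads swing forward as they close: fully open they stand 13 mm farther back than shut.
Start: joints at [-75.533, 21.807, 74.336, -0, 83.858, -12.336], TCP at [0.248, -0.491, 0.231] pointing down, gripper open.
Joint ranges: [-178.18, 178.18], [-50.72, 133.34], [12.68, 142.11], [-81.47, 261.47], [9.98, 163.14], [-165.26, 165.26]. Speed limits (degrees/s): [136.94, 136.94, 180, 180, 180, 180].

### API

Orientations are given as a 3x3 rotation matrix whose columns are the frame's x, y, z axes.
In Python, from rig import sensors, cams, env gives the robot as it stands.
- The arm moves only by the shell command python3 -m crank 'ROWS' [FORCE]. ROWS is a JSON object of lists of equal length, an entry for each row: "hand": the closure in counts, from 0 (fully open) to 255 (shut); "translation": the shift along the tool's x, y, z in m, a list of three; "dr": the turn, a rotation vector about the tool's x, y, z in rad, a list of three. A call has 1 to 5 rows; each row is the pose to reach, as a shift and turn from the pose commanded when the call began, along the tool's axes at that moment; what a row does not reach only later rows make up. A row lasts 1/10 s, in which the tool goes at most 50 mm and 8.59 degrees, less where a joint would pass 70% of its speed; a pose out of reach is approached as far as the arm can. A call with a gripper value outside its range is refused whole. The fingers move at their own pace and stop on an object; FORCE is the grip in N (left out, the last holds). Time passes only in rows, so rows that repeat a pose let the fingers close. It gives the time, the measured TCP pose, the force and the opening at its end, in the units of the state.
- sensors.observe(): the state, without advancing time (a new reading comes with each control period).
- cams.get_image(name): name is "scene" or "side" or "wrist"; returns (picture, depth): 384x512x3 uint8, blue, green, red; 384x512 float32, m along the optical axis (not along the pixel's ray), 0 where there is no reading.
- cams.calibration(name): a dict with "vertical_fov" (degrees; the focal length in pixels is half the picture's height over the tangent of half this angle, whatever the lens; pixels are square), "cx", "cy" (the principal point, pixels), "distortion" ([k1, k2, p1, p2, k3] as OpenCV has them; the pictures are not rectified), "extrinsics" (4x4, takes a point from camera to world coordinates). Camera axes: x right, y down, z forward; pixel columns grow to the right and rows downward; lengths in m; the calibration is good to about 2 mm. A picture is of the moment at which its call begins: read the wrist's pose just before it. calibration takes no time and is no camera call; for the wrist camera it gives the pose at the moment of the call.
- env.close_job(): hands the job in, once; it reports no verdict.
The state is a dict: "time_s": time; "q": joint angles; "qvel": joint speeds; "joint_efforts": joint torques, N m; "position": TCP position; "tool_rot": TCP orientation; "ft_force": force on the tool from outside, world axes, zero at the start; "wrist_torque": the same for the moment, N m; "grip_width": finger opening in m.
Only numpy, scipy, OpenCV 4.12 (cv2) and the standard library are available. Lean on these libraries where they do the work, as an engineer would, in place of code of your own. Each camera call takes 0.05 s, during which the arm holds its last target. There are 200 camera calls.

### The job

Two look-alike black slide boxes stand on the lab bench: one is full of glass slides, the other nearly empty. Heft to find out which is which, then pack both in the white carrier with its two end walls, one on top of the other and squared up with the carrier: the heavier box at the bottom, the lighter one lying flat on top of it. Set the boxes down gently, never dropping them, and leave the tube rack standing where it is.

Things in the scene. Friction and masses are not known exactly. Their poses are not given: they have to be found in the camera images.
- box_a: Closed black plastic slide box, looks just like the other: 90 mm long (x) by 60 mm wide (y) by 46 mm high, grey seam, steel clasp on each short end, blank label on top; lid stays shut; flat on the bench. One of the two (either) is full, 0.55 to 0.75 kg in all; the other nearly empty, 0.15 to 0.25 kg. Grip across the 60 mm. Origin: centre of the underside, z up.
- box_b: Closed black plastic slide box, looks just like the other: 90 mm long (x) by 60 mm wide (y) by 46 mm high, grey seam, steel clasp on each short end, blank label on top; lid stays shut; flat on the bench. One of the two (either) is full, 0.55 to 0.75 kg in all; the other nearly empty, 0.15 to 0.25 kg. Grip across the 60 mm. Origin: centre of the underside, z up.
- carrier: White carrier, fixed: base plate 126 mm (x) by 104 mm (y), 8 mm thick; a 6 mm end wall across each x end, its top 68 mm above the bench; 114 mm clear between the walls; both long sides open for fingers. A box lies lengthwise between the walls (box x along carrier x, either way round), 12 mm spare each end; two stacked reach 100 mm. Origin: centre of the underside, on the bench, z up.
- rack: White tube rack, loose, 50 mm (x) by 120 mm (y), capped tubes reach 84 mm above the bench; a bystander. Origin: centre of the underside, z up. Other bystanders, none 90 x 60 x 46 mm: 100 mm amber bottle, 60 mm clear pot, small black case 40 x 30 x 22 mm, black box 55 x 55 x 70 mm, white beaker, marker.
There are look-alikes about, which are no part of the job. What is shaped like the box_a but purple is not meant. What is shaped like the carrier but turquoise is not meant.

How it is judged:
By the outcome, as a careful person would: the job done as asked, in the order asked, and still so for the second after the job is handed in, with the robot touching nothing.
It also fails if it takes over 72 s, if anything falls off the work surface, if the arm or the gripper's body presses on something with over 40 N, if the wrist force passes 120 N, or if a joint passes its speed limit or range.

## Working session

There is one attempt and no reset: what is moved stays moved. The work goes in short steps, Python scripts to look and compute and a shell command to move; the robot and the scene stay as the last step left them, time stands still between calls to the robot, and variables do not carry over. Pictures are saved under pics/ and viewed, about 8 in all and at most 12, crops included, and the job is handed in when it is done.

```bash
ls; mkdir -p pics
python3 - <<'E'
from rig import sensors,cams,env
import cv2,numpy as np
for n in ("scene","side"):
    im,d=cams.get_image(n); cv2.imwrite(f"pics/{n}0.png",im); np.save(f"pics/{n}0.npy",d)
    c=cams.calibration(n); print(n,c)
print(sensors.observe())
E
```

```text
pics
scene {'vertical_fov': 55.59952847907952, 'cx': 251.49421908550428, 'cy': 195.88505450858534, 'distortion': array([-0.0877531,  0.       ,  0.       ,  0.       ,  0.       ]), 'extrinsics': array([[-0.60717714,  0.44897937, -0.65555583,  1.16263728],
       [ 0.79455777,  0.34695626, -0.4982964 ,  0.3686444 ],
       [ 0.0037244 , -0.82343116, -0.56740396,  0.55800705],
       [ 0.        ,  0.        ,  0.        ,  1.        ]])}
side {'vertical_fov': 52.70640028993493, 'cx': 256.9697844631123, 'cy': 186.12267049700853, 'distortion': array([-0.05449657,  0.        ,  0.        ,  0.        ,  0.        ]), 'extrinsics': array([[-0.67001722, -0.56069695,  0.48651398, -0.02028501],
       [-0.74209375,  0.48882687, -0.45863401,  0.49331409],
       [ 0.01933358, -0.66833167, -0.74361212,  0.94566446],
       [ 0.        ,  0.        ,  0.        ,  1.        ]])}
{'time_s': 0.1, 'q': array([-7.55338177e+01,  2.18376443e+01,  7.43784408e+01,  1.19094069e-03,
        8.38566443e+01, -1.23351087e+01]), 'qvel': array([-0.01077039, -0.10422578, -0.12167628, -0.00586439,  0.05832912,
       -0.032509  ]), 'joint_efforts': array([ 3.19392704e-03, -4.49221623e+01, -2.31655508e+01, -1.65271567e-04,
        3.70303838e-03, -1.22092067e-05]), 'position': array([ 0.24793883, -0.49066646,  0.23078029]), 'tool_rot': array([[-2.97087750e-04,  4.50895472e-01, -8.92576711e-01],
       [ 1.23428582e-03, -8.92575905e-01, -4.50895475e-01],
       [-9.99999194e-01, -1.23565030e-03, -2.91360520e-04]]), 'ft_force': array([-0.24636259, -0.58667444, -0.11467674]), 'wrist_torque': array([-0.00750176,  0.00778918,  0.01089446]), 'grip_width': 0.08546153703782271}
```

View pics/scene0.png

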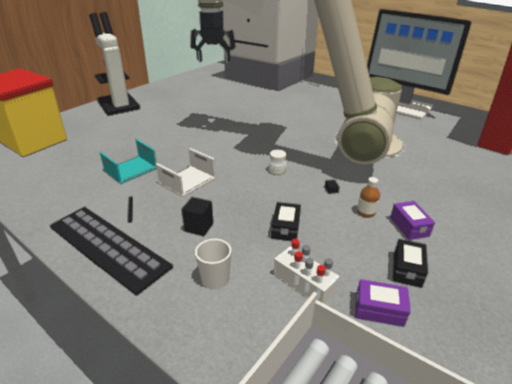

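View pics/side0.png

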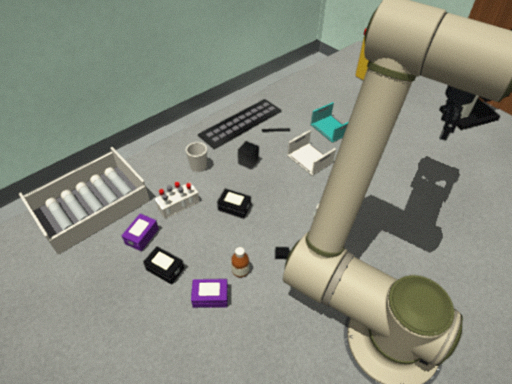

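Candidates for the boxes:
- Black with a label, at scene (286,220) and (410,262), side (235,203) and (164,264). These are the boxes.
- Purple at scene (412,219) and (383,300), black cube at (198,216) and small case at (332,186). These are not.

Candidates for the carrier:
- White at scene (187,172), side (312,152). This is the carrier.
- Turquoise at scene (130,162). This is not.

Next I fit poses from depth.

```bash
cat > h.py <<'E'
from rig import sensors,cams,env
import cv2,numpy as np
def cloud(n,d,E=None):
    c=cams.calibration(n); f=192/np.tan(np.radians(c['vertical_fov']/2))
    K=np.array([[f,0,c['cx']],[0,f,c['cy']],[0,0,1]])
    v,u=np.mgrid[:384,:512]
    p=cv2.undistortPoints(np.stack([u,v],-1).reshape(-1,1,2).astype(float),K,c['distortion']).reshape(384,512,2)
    P=np.dstack([p*d[...,None],d]); E=c['extrinsics'] if E is None else E
    W=P@E[:3,:3].T+E[:3,3]; W[d==0]=np.nan
    return W
def rect(W,px,r,z0,z1):
    u,v=px; c=W[v,u]
    m=(np.hypot(W[...,0]-c[0],W[...,1]-c[1])<r)&(W[...,2]>z0)&(W[...,2]<z1)
    Q=W[m]; (cx,cy),(w,h),a=cv2.minAreaRect((Q[:,:2]*1000).astype(np.float32))
    if w<h: w,h,a=h,w,a+90
    return np.round([cx,cy,w,h,(a+90)%180-90,len(Q),1000*np.median(Q[:,2])],1)
E
python3 - <<'E'
from h import *
for n,L in (("scene",[(286,212),(412,252)]),("side",[(235,199),(162,260)])):
    im=cv2.imread(f"pics/{n}0.png");W=cloud(n,np.load(f"pics/{n}0.npy"))
    for px in L: print(n,px,W[px[1],px[0]],rect(W,px,.065,.040,.055),rect(W,px,.065,.012,.055))
    for px in ({"scene":[(187,176)],"side":[(312,155)]}[n]):
        print('carrier',W[px[1],px[0]],rect(W,px,.09,.005,.09),rect(W,px,.09,.055,.08))
    for nm,px in ({"scene":[("rack",(305,262)),("bottle",(370,197)),("purp",(412,212)),("purp",(383,295)),("cube",(200,207)),("case",(332,184)),("pot",(278,160)),("cup",(213,262)),('tray',(320,320))],"side":[("rack",(177,193)),("cube",(249,150))]}[n]): print(nm,rect(W,px,.07,.012,.12), np.round(W[px[1],px[0]],3))
im=cv2.imread("pics/scene0.png")
a=cv2.resize(im[190:290,260:440],None,fx=4,fy=4);b=cv2.resize(im[140:200,90:230],None,fx=4,fy=4)
o=np.zeros((640,720,3),np.uint8);o[:400]=a;o[400:640,:560]=b;cv2.imwrite("pics/crop1.png",cv2.resize(o,(660,587)))
E
```

```text
scene (286, 212) [0.57447489 0.02286081 0.04597366] [577.8  26.4  91.4  59.9  27.  645.   46.5] [579.1  27.1  94.2  60.   27.1 907.   45.9]
scene (412, 252) [0.53117633 0.30503757 0.04637829] [537.4 307.6  95.1  60.2  16.1 919.   46.3] [ 537.7  307.6   95.1   60.7   16.8 1299.    45.6]
carrier [ 0.56213606 -0.32226241  0.00925913] [ 574.  -312.3  129.8  106.1   -1.6 1433.    19.9] [ 574.4 -313.1  129.2  104.4   -3.   232.    63. ]
rack [ 702.1  150.6  121.9   52.1   82.8 1842.    48.5] [0.718 0.156 0.077]
bottle [398.5 179.2  94.9  36.8 -69.3 703.   50.6] [0.416 0.162 0.061]
purp [ 389.9  265.1   94.3   63.7   49.3 1070.    44.7] [0.392 0.262 0.047]
purp [ 674.5  298.3   92.2   62.9  -65.1 1934.    45.4] [0.676 0.298 0.045]
cube [ 703.6 -139.2   56.8   56.2   16.6  935.    56.1] [ 0.705 -0.126  0.07 ]
case [337.6  36.2  85.9  48.5  -1.9 205.   23.3] [0.364 0.038 0.023]
pot [ 367.6 -140.4   49.1   49.1  -67.8  340.    42.2] [ 0.385 -0.127  0.05 ]
cup [8.006e+02 6.000e-01 7.090e+01 6.680e+01 4.010e+01 1.411e+03 5.720e+01] [0.824 0.023 0.08 ]
tray [ 779.4  246.4  139.1  102.5   12.2 2385.    45.5] [0.783 0.229 0.034]
side (235, 199) [0.57195003 0.02465635 0.04781114] [577.7  26.5  90.9  63.3  28.1 470.   45.5] [577.5  26.7  91.9  64.5  25.7 668.   44.6]
side (162, 260) [0.53608611 0.30706315 0.04948465] [536.  306.7  92.4  60.9  19.  702.   46.7] [535.8 306.7  92.9  61.1  18.8 909.   46.1]
carrier [ 0.57381376 -0.32834687  0.01010402] [ 571.6 -306.1  129.3  122.2   -3.5 1034.    12.9] [ 570.8 -312.8  128.3  107.6   -2.3  169.    65.2]
rack [700.4 149.8 122.9  54.5  81.1 723.   48.7] [0.707 0.143 0.048]
cube [ 700.9 -137.    57.3   57.    18.   439.    59.6] [ 0.688 -0.133  0.072]
```

View pics/crop1.png

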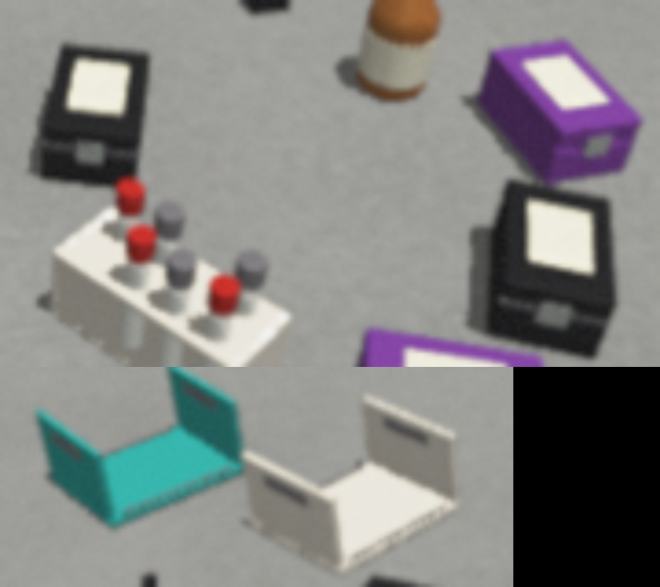

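The crop confirms two black labelled boxes with clasps, and a white carrier next to the turquoise look-alike. Poses (mm, degrees):
- Near box: (578, 26.5), yaw 27
- Far box: (536.5, 307), yaw 17.5
- Carrier: (573, -313), yaw -2.5

I'll heft the near box first.

```bash
cat >> h.py <<'E'
def to(x,y,z,byaw):
    """shift/turn in tool axes to get TCP at x,y,z (m), pointing down, jaws across a box of yaw byaw"""
    from scipy.spatial.transform import Rotation as R
    s=sensors.observe(); T=s['tool_rot']
    best=None
    for k in (90,-90):
        t=np.radians(byaw+k); yy=np.array([np.cos(t),np.sin(t),0]); xx=np.array([0,0,-1.])
        G=np.stack([xx,yy,np.cross(xx,yy)],1); r=R.from_matrix(T.T@G).as_rotvec()
        if best is None or np.linalg.norm(r)<np.linalg.norm(best): best=r
    print('t',s['time_s'],'shift',np.round(T.T@(np.array([x,y,z])-s['position']),4),'dr',np.round(best,4),'q6',s['q'][5].round(1))
E
python3 -c "
from h import *
to(.578,.0265,.20,27)"
```

```text
t 0.1 shift [ 0.0313 -0.3127 -0.5278] dr [-0.0035 -0.0003  0.0012] q6 -12.3
```

```bash
python3 -m crank '{"hand":[0,0,0,0,0],"translation":[[0.012,-0.12,-0.2],[0.012,-0.12,-0.2],[0.012,-0.12,-0.2],[0.012,-0.12,-0.2],[0.012,-0.12,-0.2]],"dr":[[0,0,0],[0,0,0],[0,0,0],[0,0,0],[0,0,0]]}' 60; python3 -c "
from h import *
to(.578,.0265,.20,27)"
```

```text
time_s: 0.6
position: [0.3732, -0.2908, 0.2191]
tool_rot: [[-0.0, 0.452, -0.892], [0.001, -0.892, -0.452], [-1.0, -0.001, -0.0]]
ft_force: [1.8, -0.6, 0.1]
grip_width: 0.0854
t 0.6 shift [ 0.0193 -0.1904 -0.3261] dr [-0.002  -0.0002  0.001 ] q6 10.8
```

```bash
python3 -m crank '{"hand":[0,0,0,0,0],"translation":[[0.01,-0.116,-0.2],[0.01,-0.116,-0.2],[0.01,-0.116,-0.2],[0.01,-0.116,-0.2],[0.01,-0.116,-0.2]],"dr":[[0,0,0],[0,0,0],[0,0,0],[0,0,0],[0,0,0]]}' >/dev/null;  python3 -m crank '{"hand":[0,0,0,0,0],"translation":[[0.009,-0.0744,-0.126],[0.009,-0.0744,-0.126],[0.009,-0.0744,-0.126],[0.009,-0.0744,-0.126],[0.009,-0.0744,-0.126]],"dr":[[0,0,0],[0,0,0],[0,0,0],[0,0,0],[0,0,0]]}'
python3 - <<'E'
from h import *
im,d=cams.get_image("wrist"); cv2.imwrite("pics/w1.png",im)
W=cloud("wrist",d)
E=cams.calibration("wrist")['extrinsics']; print(E.round(3))
c=np.array([.578,.0265]); D=np.hypot(W[...,0]-c[0],W[...,1]-c[1]); v,u=np.unravel_index(np.nanargmin(np.where(W[...,2]>.03,D,9)),D.shape)
print(u,v,D[v,u],rect(W,(u,v),.065,.035,.055))
to(.578,.0265,.10,27)
E
```

```text
time_s: 1.6
position: [0.5774, 0.0241, 0.1996]
tool_rot: [[-0.001, 0.453, -0.892], [-0.0, -0.892, -0.453], [-1.0, -0.001, 0.001]]
ft_force: [-0.3, -0.0, 0.5]
grip_width: 0.0853
[[ 0.45  -0.858 -0.249  0.641]
 [-0.893 -0.432 -0.126  0.055]
 [ 0.     0.279 -0.96   0.342]
 [ 0.     0.     0.     1.   ]]
257 176 0.00016439796732172692 [ 578.3   24.8   89.4   60.1   26.6 5011.    46.3]
t 1.65 shift [ 0.1    -0.0026 -0.0024] dr [-0.0032  0.001   0.0003] q6 53.7
```

View pics/w1.png

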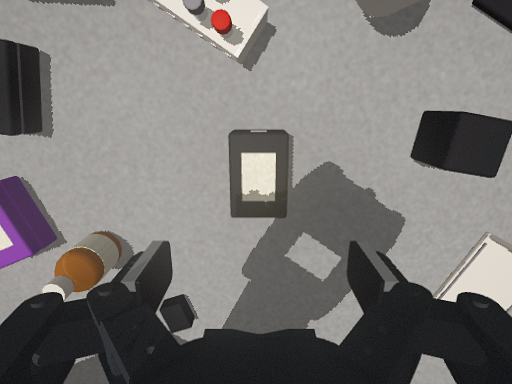

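The wrist view has the box at (258,173), squared with the jaws and nothing close to it. I'll descend and grip.

```bash
python3 -m crank '{"hand":[0,0,0,0,0],"translation":[[0.04,-0.0015,-0.0015],[0.085,-0.0015,-0.0015],[0.125,-0.0015,-0.0015],[0.16,-0.0015,-0.0015],[0.175,-0.0015,-0.0015]],"dr":[[0,0,0],[0,0,0],[0,0,0],[0,0,0],[0,0,0]]}' 60 ;  python3 -m crank '{"hand":[0,0,255,255,255],"translation":[[0.008,0,0],[0.014,0,0],[0.014,0,0],[0.014,0,0],[0.014,0,0]],"dr":[[0,0,0],[0,0,0],[0,0,0],[0,0,0],[0,0,0]]}' 60;  python3 -m crank '{"hand":[255,255,255,255,255],"translation":[[0,0,0],[0,0,0],[0,0,0],[0,0,0],[0,0,0]],"dr":[[0,0,0],[0,0,0],[0,0,0],[0,0,0],[0,0,0]]}' 60
```

```text
time_s: 2.15
position: [0.5762, 0.024, 0.0225]
tool_rot: [[-0.005, 0.449, -0.894], [0.001, -0.894, -0.449], [-1.0, -0.003, 0.004]]
ft_force: [-0.4, 0.2, 0.0]
grip_width: 0.0853
time_s: 2.65
position: [0.5788, 0.0252, 0.0125]
tool_rot: [[0.002, 0.451, -0.893], [-0.0, -0.893, -0.451], [-1.0, 0.001, -0.002]]
ft_force: [-0.8, -1.5, 4.8]
grip_width: 0.0593
time_s: 3.15
position: [0.5788, 0.0252, 0.0125]
tool_rot: [[0.002, 0.451, -0.893], [-0.001, -0.893, -0.451], [-1.0, 0.001, -0.002]]
ft_force: [-0.5, -1.8, 6.8]
grip_width: 0.0589
```

```bash
python3 -m crank '{"hand":[255,255,255,255,255],"translation":[[-0.01,0,0],[-0.03,0,0],[-0.06,0,0],[-0.08,0,0],[-0.08,0,0]],"dr":[[0,0,0],[0,0,0],[0,0,0],[0,0,0],[0,0,0]]}' 60 ;  python3 -m crank '{"hand":[255,255,255,255,255],"translation":[[0,0,0],[0,0,0],[0,0,0],[0,0,0],[0,0,0]],"dr":[[0,0,0],[0,0,0],[0,0,0],[0,0,0],[0,0,0]]}' 60; python3 -c "
from h import *
s=sensors.observe(); print(s['wrist_torque'],s['ft_force'])
to(.573,-.313,.20,-2.5)"
```

```text
time_s: 3.65
position: [0.5794, 0.0253, 0.0944]
tool_rot: [[0.006, 0.451, -0.892], [-0.001, -0.892, -0.451], [-1.0, 0.003, -0.005]]
ft_force: [0.6, 0.1, -1.6]
grip_width: 0.0588
time_s: 4.15
position: [0.578, 0.0254, 0.0908]
tool_rot: [[-0.001, 0.451, -0.893], [0.0, -0.893, -0.451], [-1.0, -0.001, 0.001]]
ft_force: [0.4, 0.0, -0.6]
grip_width: 0.0592
[-0.01030921 -0.02650284  0.04592413] [ 0.44564746  0.02447712 -0.5907348 ]
t 4.15 shift [-0.1092  0.2997  0.1572] dr [5.114e-01 8.000e-04 3.000e-04] q6 54.0
```

The reading is lower than either box should give. I'll average more samples and look before drawing a conclusion.

```bash
for i in 1 2 3; do python3 -m crank '{"hand":[255,255],"translation":[[0,0,0],[0,0,0]],"dr":[[0,0,0],[0,0,0]]}' | grep ft_; done
python3 - <<'E'
from h import *
s=sensors.observe(); print(s['joint_efforts'])
im,d=cams.get_image("side"); cv2.imwrite("pics/s1.png",cv2.resize(im[120:300,130:350],None,fx=3,fy=3))
E
```

```text
ft_force: [0.4, -0.6, -0.7]
ft_force: [0.4, 0.2, -2.4]
ft_force: [-0.2, 0.3, -2.1]
[ 6.22783373e-04 -5.13307142e+01 -1.96563739e+01 -7.00449946e-04
  1.77113412e-03  1.72920153e-05]
```

View pics/s1.png

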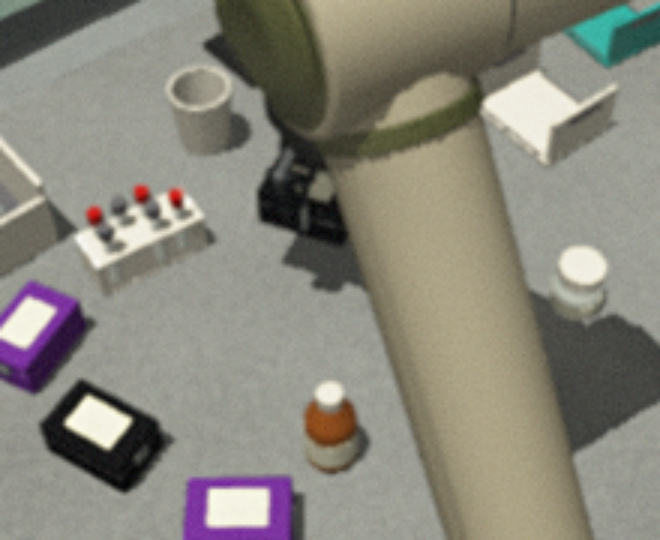

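Four readings average about -1.5 N, so 0.15 to 0.2 kg, against at least 5.4 N for the full box. The picture shows the box in the jaws at (300,195), so this is the light one. I'll set it back gently and fetch the other, which I'll heft too.

```bash
python3 -m crank '{"hand":[255,255,255,255,255],"translation":[[0.03,0,0],[0.055,0,0],[0.068,0,0],[0.074,0,0],[0.077,0,0]],"dr":[[0,0,0],[0,0,0],[0,0,0],[0,0,0],[0,0,0]]}' 60 ;  python3 -m crank '{"hand":[255,255,255,200,140],"translation":[[0.0015,0,0],[0.003,0,0],[0.003,0,0],[0.003,0,0],[0.003,0,0]],"dr":[[0,0,0],[0,0,0],[0,0,0],[0,0,0],[0,0,0]]}' 60;python3 -m crank '{"hand":[0,0,0,0,0],"translation":[[0,0,0],[0,0,0],[0,0,0],[0,0,0],[0,0,0]],"dr":[[0,0,0],[0,0,0],[0,0,0],[0,0,0],[0,0,0]]}' 60; python3 -m crank '{"hand":[0,0,0,0,0],"translation":[[-0.04,0,0],[-0.08,0,0],[-0.13,0,0],[-0.18,0,0],[-0.18,0,0]],"dr":[[0,0,0],[0,0,0],[0,0,0],[0,0,0],[0,0,0]]}' 60;  python3 - <<'E'
from h import *
to(.5365,.307,.20,17.5)
im,d=cams.get_image("wrist"); cv2.imwrite("pics/w2.png",im)
W=cloud("wrist",d)
print(rect(W,(257,173),.065,.035,.055))
E
```

```text
time_s: 5.3
position: [0.5785, 0.0253, 0.0144]
tool_rot: [[0.0, 0.451, -0.893], [-0.0, -0.893, -0.451], [-1.0, 0.0, -0.0]]
ft_force: [0.6, 0.5, -1.3]
grip_width: 0.0591
time_s: 5.8
position: [0.5787, 0.0253, 0.0125]
tool_rot: [[0.002, 0.451, -0.893], [-0.0, -0.893, -0.451], [-1.0, 0.001, -0.002]]
ft_force: [-1.2, -0.1, 6.4]
grip_width: 0.0595
time_s: 6.3
position: [0.5782, 0.0254, 0.0113]
tool_rot: [[-0.0, 0.451, -0.893], [0.0, -0.893, -0.451], [-1.0, -0.0, 0.0]]
ft_force: [0.1, 0.3, -0.3]
grip_width: 0.0854
time_s: 6.8
position: [0.5806, 0.0251, 0.1983]
tool_rot: [[0.013, 0.451, -0.892], [-0.002, -0.892, -0.451], [-1.0, 0.008, -0.011]]
ft_force: [0.6, -0.9, -0.4]
grip_width: 0.085
t 6.8 shift [-0.0029 -0.2715 -0.0878] dr [ 0.1626 -0.0111 -0.0068] q6 54.0
[ 576.3   25.4   88.9   60.2   26.7 4953.    42.3]
```

```bash
python3 -m crank '{"hand":[0,0,0,0,0],"translation":[[0,-0.19,-0.062],[0,-0.19,-0.062],[0,-0.19,-0.062],[0,-0.19,-0.062],[0,-0.19,-0.062]],"dr":[[0.1,0,0],[0.163,0,0],[0.163,0,0],[0.163,0,0],[0.163,0,0]]}' >/dev/null; python3 -m crank '{"hand":[0,0,0,0],"translation":[[0,-0.0945,-0.0105],[0,-0.0945,-0.0105],[0,-0.0945,-0.0105],[0,-0.0945,-0.0105]],"dr":[[0,0,0],[0,0,0],[0,0,0],[0,0,0]]}';  python3 - <<'E'
from h import *
im,d=cams.get_image("wrist"); cv2.imwrite("pics/w3.png",im)
W=cloud("wrist",d)
c=np.array([.5365,.307]); D=np.hypot(W[...,0]-c[0],W[...,1]-c[1]); v,u=np.unravel_index(np.nanargmin(np.where(W[...,2]>.03,D,9)),D.shape)
r=rect(W,(u,v),.06,.035,.055);print(u,v,im[v,u],r)
to(r[0]/1000,r[1]/1000,.012,r[4])
E
```

```text
time_s: 7.75
position: [0.529, 0.3163, 0.1899]
tool_rot: [[-0.002, 0.301, -0.953], [-0.001, -0.953, -0.301], [-1.0, 0.0, 0.002]]
ft_force: [0.5, -0.5, 0.6]
grip_width: 0.0852
270 176 [210 227 233] [ 538.   306.1   90.8   60.1   18.2 5394.    46.3]
t 7.8 shift [ 0.1782  0.0115 -0.0057] dr [-0.013   0.002  -0.0004] q6 92.4
```

```bash
python3 -m crank '{"hand":[0,0,0,0,0],"translation":[[0.03,0.011,-0.0055],[0.075,0.011,-0.0055],[0.115,0.011,-0.0055],[0.15,0.011,-0.0055],[0.166,0.011,-0.0055]],"dr":[[-0.012,0,0],[-0.012,0,0],[-0.012,0,0],[-0.012,0,0],[-0.012,0,0]]}' 80 ;  python3 -m crank '{"hand":[0,0,255,255,255],"translation":[[0.007,0,0],[0.012,0,0],[0.012,0,0],[0.012,0,0],[0.012,0,0]],"dr":[[0,0,0],[0,0,0],[0,0,0],[0,0,0],[0,0,0]]}' 80;  python3 -m crank '{"hand":[255,255,255,255],"translation":[[0,0,0],[0,0,0],[0,0,0],[0,0,0]],"dr":[[0,0,0],[0,0,0],[0,0,0],[0,0,0]]}' 80;python3 -m crank '{"hand":[255,255,255,255,255],"translation":[[-0.01,0,0],[-0.03,0,0],[-0.06,0,0],[-0.08,0,0],[-0.08,0,0]],"dr":[[0,0,0],[0,0,0],[0,0,0],[0,0,0],[0,0,0]]}' 80; for i in 1 2 3; do python3 -m crank '{"hand":[255,255],"translation":[[0,0,0],[0,0,0]],"dr":[[0,0,0],[0,0,0]]}' | egrep 'ft_|pos'; done;python3 -c "
from h import *
s=sensors.observe(); print(s['wrist_torque'],s['grip_width'])
to(.573,-.313,.20,-2.5)"
```

```text
time_s: 8.3
position: [0.537, 0.3049, 0.0216]
tool_rot: [[-0.005, 0.309, -0.951], [-0.002, -0.951, -0.309], [-1.0, 0.0, 0.006]]
ft_force: [0.1, -0.0, 0.8]
grip_width: 0.0852
time_s: 8.8
position: [0.5387, 0.3075, 0.0148]
tool_rot: [[0.002, 0.312, -0.95], [0.001, -0.95, -0.312], [-1.0, -0.0, -0.003]]
ft_force: [-0.7, -0.8, 3.4]
grip_width: 0.0584
time_s: 9.2
position: [0.5387, 0.3075, 0.0147]
tool_rot: [[0.002, 0.312, -0.95], [0.001, -0.95, -0.311], [-1.0, 0.0, -0.002]]
ft_force: [-0.6, -0.4, 7.2]
grip_width: 0.0588
time_s: 9.7
position: [0.5389, 0.3077, 0.096]
tool_rot: [[0.004, 0.312, -0.95], [0.001, -0.95, -0.312], [-1.0, -0.0, -0.005]]
ft_force: [-0.1, 1.1, -6.6]
grip_width: 0.0592
position: [0.5371, 0.307, 0.0916]
ft_force: [-0.0, -0.4, -7.0]
position: [0.5377, 0.3072, 0.0924]
ft_force: [0.1, 1.1, -6.9]
position: [0.538, 0.3074, 0.0931]
ft_force: [1.7, 0.2, -6.8]
[ 0.01665446  0.00777202 -0.01272806] 0.05855546623224831
t 10.3 shift [-0.1069  0.6004  0.16  ] dr [ 3.605e-01  4.000e-04 -1.000e-04] q6 90.7
```

That reads 6.9 N, about 0.70 kg, so this is the full box. I'll carry it to above the carrier and measure the carrier from there.

```bash
python3 -m crank '{"hand":[255,255,255,255,255],"translation":[[-0.04,0,0],[-0.085,0,0],[-0.107,0.04,0.01],[-0.107,0.085,0.022],[-0.107,0.13,0.035]],"dr":[[0,0,0],[0,0,0],[0.05,0,0],[0.1,0,0],[0.15,0,0]]}' 80 >/dev/null;  python3 -m crank '{"hand":[255,255,255,255,255],"translation":[[0,0.045,0.012],[0,0.09,0.024],[0,0.135,0.036],[0,0.18,0.048],[0,0.225,0.06]],"dr":[[0.05,0,0],[0.1,0,0],[0.15,0,0],[0.2,0,0],[0.21,0,0]]}' 80
python3 - <<'E'
from h import *
to(.573,-.313,.20,-2.5)
im,d=cams.get_image("wrist"); cv2.imwrite("pics/w4.png",im)
W=cloud("wrist",d)
D=np.hypot(W[...,0]-.573,W[...,1]+.313); m=(D<.1)&(W[...,2]>.03); print(m.sum())
E
```

```text
time_s: 11.3
position: [0.5229, -0.0607, 0.2005]
tool_rot: [[0.0, -0.045, -0.999], [-0.0, -0.999, 0.045], [-1.0, 0.0, -0.0]]
ft_force: [1.2, 1.3, -7.7]
grip_width: 0.0588
t 11.3 shift [ 0.0006  0.2498 -0.0613] dr [-0.0011 -0.0005 -0.0001] q6 73.0
1430
```

```bash
python3 -m crank '{"hand":[255,255,255,255,255],"translation":[[0,0.05,0],[0,0.1,0],[0,0.15,0.004],[0,0.2,0.008],[0,0.25,0.0116]],"dr":[[0,0,0],[0,0,0],[0,0,0],[0,0,0],[0,0,0]]}' 80 >/dev/null;  python3 -m crank '{"hand":[255,255,255],"translation":[[0,0.003,0],[0,0.003,0],[0,0.003,0]],"dr":[[0,0,0],[0,0,0],[0,0,0]]}' 80
cat > car.py <<'E'
from h import *
for n in ("wrist","scene","side"):
    im,d=cams.get_image(n); W=cloud(n,d)
    if n=="wrist": cv2.imwrite("pics/w5.png",im)
    D=np.hypot(W[...,0]-.573,W[...,1]+.313)
    for z0,z1 in ((.055,.074),(.004,.013)):
        m=(D<.09)&(W[...,2]>z0)&(W[...,2]<z1)
        if z0<.05: m&=(im.min(-1)>150)
        Q=W[m]
        if len(Q)<30: continue
        a=cv2.minAreaRect((Q[:,:2]*1000).astype(np.float32)); print(n,z0,len(Q),np.round(a[0]+a[1]+(a[2],),1),(1000*np.median(Q[:,2])).round(1))
to(.573,-.313,.20,-2.5)
E
python3 car.py
```

```text
time_s: 12.15
position: [0.5011, -0.3098, 0.2002]
tool_rot: [[-0.0, -0.043, -0.999], [0.001, -0.999, 0.043], [-1.0, -0.001, 0.0]]
ft_force: [0.6, 1.4, -7.5]
grip_width: 0.0587
wrist 0.055 1348 [ 631.1 -316.6  104.3    7.    87.6] 67.1
wrist 0.004 9184 [ 571.3 -313.9  103.8  115.    87.3] 8.0
scene 0.055 247 [ 573.  -313.4  103.7  128.1   87.9] 62.9
scene 0.004 508 [ 572.  -311.4  104.1  126.3   87.9] 8.5
side 0.004 30 [ 626.4 -270.1   19.7   34.1   38.7] 7.8
t 12.3 shift [ 0.0005  0.0006 -0.0718] dr [ 0.0022 -0.0001  0.0001] q6 49.2
```

View pics/w5.png

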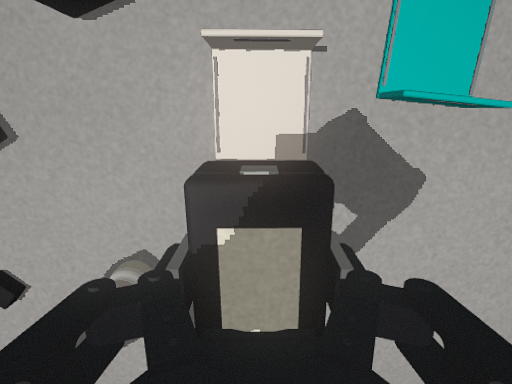

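The wrist view shows the white carrier ahead at (262,100), the held box at (260,245), and the turquoise one off to the right at (440,50). Before lowering, I'll check where the box sits in the grip.

Run:
```python
from h import *
im,d=cams.get_image("wrist"); W=cloud("wrist",d); s=sensors.observe(); L=(W-s['position'])@s['tool_rot']*1000
m=np.zeros(d.shape,bool); m[150:335,180:335]=1
m&=(L[...,0]>-50)&(L[...,0]<-15); Q=L[m]
print(len(Q),np.percentile(Q,[1,50,99],axis=0).round(1))
# front face / top edge and top surface
for r in (185,200,230,260,300): 
    row=L[r][m[r]]; print(r,row[:,1].min().round(1),row[:,1].max().round(1),np.median(row,0).round(1))
t=m&(abs(L[...,0]-np.median(Q[:,0]))<3); a=cv2.minAreaRect(L[t][:,1:].astype(np.float32)); print(a)
print(im[165:185,258].tolist()[::5])
to(.5717,-.3136,.06,-2.4)
```

```text
23291 [[-39.5 -30.5 -43.6]
 [-31.   -0.7 -12.9]
 [-20.1  28.7  25.5]]
185 -30.1 28.8 [-30.5  -0.8 -41.3]
200 -29.9 28.5 [-31.   -0.8 -35.4]
230 -30.4 29.1 [-31.1  -0.6 -22.7]
260 -32.2 29.5 [-31.1  -1.5  -9.1]
300 -30.1 28.9 [-31.2  -1.1  10.2]
((-1.4553146362304688, -7.431385040283203), (65.28874969482422, 72.83987426757812), 0.31510546803474426)
[[76, 81, 87], [88, 91, 93], [52, 57, 64], [52, 57, 59]]
t 12.35 shift [ 0.1406  0.0011 -0.0704] dr [ 0.0003 -0.0002 -0.    ] q6 49.2
```

```bash
python3 -m crank '{"hand":[255,255,255,255,255],"translation":[[0,0.001,-0.04],[0,0.001,-0.07],[0.04,0.001,-0.07],[0.08,0.001,-0.07],[0.11,0.001,-0.07]],"dr":[[0,0,0],[0,0,0],[0,0,0],[0,0,0],[0,0,0]]}' 80 >/dev/null;  python3 -m crank '{"hand":[255,255,255,255,255],"translation":[[0.025,0,0],[0.045,0,0],[0.055,0,0],[0.06,0,0],[0.06,0,0]],"dr":[[0,0,0],[0,0,0],[0,0,0],[0,0,0],[0,0,0]]}' 80; python3 -c "
from h import *
to(.5717,-.3136,.0225,-2.4)"
```

```text
time_s: 13.35
position: [0.5711, -0.3146, 0.0305]
tool_rot: [[0.0, -0.043, -0.999], [-0.0, -0.999, 0.043], [-1.0, 0.0, -0.0]]
ft_force: [0.0, 0.1, -6.5]
grip_width: 0.0583
t 13.35 shift [ 0.008  -0.001  -0.0005] dr [-0.0009 -0.0001 -0.0001] q6 53.2
```

```bash
python3 -m crank '{"hand":[255,255,255,255],"translation":[[0.003,-0.001,0],[0.005,-0.001,0],[0.0065,-0.001,0],[0.0065,-0.001,0]],"dr":[[0,0,0],[0,0,0],[0,0,0],[0,0,0]]}' 80 | egrep 'pos|ft_'; for i in 1 2; do python3 -m crank '{"hand":[255,255],"translation":[[0.001,0,0],[0.001,0,0]],"dr":[[0,0,0],[0,0,0]]}' 80| egrep 'pos|ft_'; done
```

```text
position: [0.5709, -0.3138, 0.0239]
ft_force: [0.2, -0.2, -7.8]
position: [0.571, -0.3138, 0.0229]
ft_force: [0.1, 0.1, -5.9]
position: [0.571, -0.3139, 0.0228]
ft_force: [-4.4, 3.0, 3.9]
```

Contact: the load has come off and the wrist reads +4 N. I'll open slowly, then lift.

```bash
python3 -m crank '{"hand":[200,140,60,0,0],"translation":[[0,0,0],[0,0,0],[0,0,0],[0,0,0],[0,0,0]],"dr":[[0,0,0],[0,0,0],[0,0,0],[0,0,0],[0,0,0]]}' 60;python3 -m crank '{"hand":[0,0,0,0,0],"translation":[[0,0,0],[-0.02,0,0],[-0.06,0,0],[-0.11,0,0],[-0.16,0,0]],"dr":[[0,0,0],[0,0,0],[0,0,0],[0,0,0],[0,0,0]]}' 60;python3 -m crank '{"hand":[0,0],"translation":[[-0.02,0,0],[-0.02,0,0]],"dr":[[0,0,0],[0,0,0]]}'>/dev/null
cat > chk.py <<'E'
from h import *
import sys
z=float(sys.argv[1]); s=sensors.observe()
im,d=cams.get_image("wrist"); W=cloud("wrist",d); cv2.imwrite("pics/"+sys.argv[2],im)
D=np.hypot(W[...,0]-.5717,W[...,1]+.3136)
def f(m):
    a=cv2.minAreaRect((W[m][:,:2]*1000).astype(np.float32)); print(m.sum(),np.round(a[0]+a[1]+(a[2],),1),'z',(W[m][:,2].min()*1000).round(1),(W[m][:,2].max()*1000).round(1))
dark=(im.max(-1)<140); 
f((abs(W[...,0]-.5717)<.053)&(abs(W[...,1]+.3136)<.045)&(abs(W[...,2]-z)<.008))
f((D<.09)&(W[...,2]>.060)&(W[...,2]<.074)&(abs(W[...,0]-.5717)>.053))
E
python3 chk.py .054 w6.png
python3 -c "
from h import *
to(.5775,.0265,.20,26.7)"
```

```text
time_s: 14.65
position: [0.5712, -0.314, 0.0219]
tool_rot: [[0.001, -0.043, -0.999], [-0.001, -0.999, 0.043], [-1.0, 0.001, -0.001]]
ft_force: [-0.0, 0.2, 0.2]
grip_width: 0.0853
time_s: 15.15
position: [0.5707, -0.3136, 0.1834]
tool_rot: [[-0.0, -0.043, -0.999], [0.0, -0.999, 0.043], [-1.0, -0.0, 0.0]]
ft_force: [2.3, -0.5, 0.1]
grip_width: 0.0858
5004 [ 568.4 -312.8   60.3   89.2   87.6] z 46.0 53.6
1460 [ 569.9 -313.5  103.3  125.4   87.4] z 60.0 67.7
t 15.4 shift [ 0.0023 -0.3404  0.0084] dr [-0.5092 -0.0017 -0.0021] q6 53.3
```

View pics/w6.png

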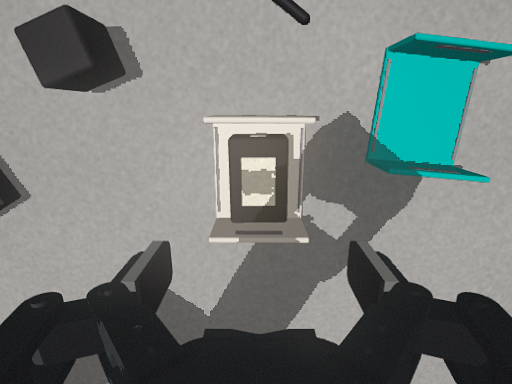

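The heavy box at (258,178) lies centred and parallel in the carrier, within 1.5 mm and 0.2°. Next is the light box.

```bash
python3 -m crank '{"hand":[0,0,0,0,0],"translation":[[0,-0.045,0],[0,-0.095,0],[0,-0.145,0.002],[0,-0.195,0.004],[0,-0.245,0.006]],"dr":[[-0.1,0,0],[-0.2,0,0],[-0.3,0,0],[-0.4,0,0],[-0.509,0,0]]}' 60 >/dev/null; python3 -c "
from h import *
to(.5775,.026,.20,26.7)"
```

```text
t 15.9 shift [-0.0001 -0.0814 -0.0446] dr [0.0037 0.0025 0.0025] q6 44.7
```

```bash
python3 -m crank '{"hand":[0,0,0,0,0],"translation":[[0,-0.04,-0.022],[0,-0.08,-0.044],[0,-0.08,-0.044],[0,-0.08,-0.044],[0,-0.08,-0.044]],"dr":[[0,0,0],[0,0,0],[0,0,0],[0,0,0],[0,0,0]]}' 60
python3 - <<'E'
from h import *
im,d=cams.get_image("wrist"); W=cloud("wrist",d)
r=rect(W,(257,173),.065,.038,.055); print(r); to(.578,.026,.012,26.7)
E
```

```text
time_s: 16.4
position: [0.5787, 0.0215, 0.2007]
tool_rot: [[-0.002, 0.448, -0.894], [0.0, -0.894, -0.448], [-1.0, -0.001, 0.002]]
ft_force: [0.1, 0.5, 0.1]
grip_width: 0.0853
[ 578.3   24.6   89.8   60.1   26.6 4979.    46.2]
t 16.45 shift [ 0.1889 -0.0045 -0.0017] dr [-0.0018  0.0013  0.0007] q6 53.8
```

```bash
python3 -m crank '{"hand":[0,0,0,0,0],"translation":[[0.04,-0.0037,-0.0015],[0.085,-0.0037,-0.0015],[0.125,-0.0037,-0.0015],[0.16,-0.0037,-0.0015],[0.175,-0.0037,-0.0015]],"dr":[[0,0,0],[0,0,0],[0,0,0],[0,0,0],[0,0,0]]}' 60 >/dev/null;  python3 -m crank '{"hand":[0,0,255,255,255],"translation":[[0.008,0,0],[0.012,0,0],[0.012,0,0],[0.012,0,0],[0.012,0,0]],"dr":[[0,0,0],[0,0,0],[0,0,0],[0,0,0],[0,0,0]]}' 60;  python3 -m crank '{"hand":[255,255,255,255,255],"translation":[[0,0,0],[0,0,0],[0,0,0],[0,0,0],[0,0,0]],"dr":[[0,0,0],[0,0,0],[0,0,0],[0,0,0],[0,0,0]]}' 60; python3 -m crank '{"hand":[255,255,255,255,255],"translation":[[-0.01,0,0],[-0.04,0,0],[-0.09,0,0],[-0.14,0,0],[-0.18,0,0]],"dr":[[0,0,0],[0,0,0],[0,0,0],[0,0,0],[0,0,0]]}' >/dev/null; python3 -m crank '{"hand":[255,255,255,255,255],"translation":[[0,0,0],[0,0,0],[0,0,0],[0,0,0],[0,0,0]],"dr":[[0,0,0],[0,0,0],[0,0,0],[0,0,0],[0,0,0]]}'; python3 -c "
from h import *
to(.572,-.314,.20,-2.4)"
```

```text
time_s: 17.45
position: [0.5793, 0.0262, 0.0161]
tool_rot: [[0.002, 0.449, -0.893], [-0.0, -0.893, -0.449], [-1.0, 0.001, -0.002]]
ft_force: [-0.9, -0.7, 5.2]
grip_width: 0.0592
time_s: 17.95
position: [0.5793, 0.0261, 0.0161]
tool_rot: [[0.002, 0.449, -0.893], [-0.001, -0.893, -0.449], [-1.0, 0.001, -0.002]]
ft_force: [-0.6, -1.4, 6.4]
grip_width: 0.0592
time_s: 18.95
position: [0.5783, 0.0264, 0.1937]
tool_rot: [[-0.002, 0.449, -0.893], [0.0, -0.893, -0.449], [-1.0, -0.001, 0.002]]
ft_force: [0.2, 0.2, -2.5]
grip_width: 0.059
t 18.95 shift [-0.0064  0.3013  0.1585] dr [0.5077 0.0021 0.0008] q6 54.2
```

```bash
python3 -m crank '{"hand":[255,255,255,255,255],"translation":[[0,0.04,0.02],[0,0.08,0.04],[0,0.12,0.062],[0,0.16,0.083],[0,0.2,0.105]],"dr":[[0.1,0,0],[0.2,0,0],[0.3,0,0],[0.4,0,0],[0.5077,0,0]]}'>/dev/null; python3 -m crank '{"hand":[255,255,255,255,255],"translation":[[0,0,0],[0,0,0],[0,0,0],[0,0,0],[0,0,0]],"dr":[[0,0,0],[0,0,0],[0,0,0],[0,0,0],[0,0,0]]}'
python3 - <<'E'
from h import *
s=sensors.observe();im,d=cams.get_image("wrist"); W=cloud("wrist",d);  L=(W-s['position'])@s['tool_rot']*1000
m=np.zeros(d.shape,bool); m[150:335,180:335]=1
m&=(L[...,0]>-50)&(L[...,0]<-15); Q=L[m]
print(len(Q),np.percentile(Q,[1,50,99],axis=0).round(1))
to(.5715,-.3137,.20,-2.4)
E
```

```text
time_s: 19.95
position: [0.5748, -0.1985, 0.1949]
tool_rot: [[0.0, -0.04, -0.999], [-0.0, -0.999, 0.04], [-1.0, 0.0, -0.0]]
ft_force: [-0.8, -0.0, -2.0]
grip_width: 0.0589
23295 [[-39.1 -30.4 -43.8]
 [-29.8  -0.5 -12.3]
 [-19.4  29.1  26.8]]
t 20.0 shift [-0.0051  0.1151 -0.0014] dr [ 0.0014 -0.0001  0.    ] q6 62.1
```

```bash
python3 -m crank '{"hand":[255,255,255,255,255],"translation":[[0,0.04,0],[0,0.08,0],[0,0.1152,-0.001],[0.04,0.1152,-0.001],[0.08,0.1152,-0.001]],"dr":[[0,0,0],[0,0,0],[0.001,0,0],[0.001,0,0],[0.001,0,0]]}'>/dev/null; python3 -m crank '{"hand":[255,255,255,255],"translation":[[0.02,0,0],[0.033,0,0],[0.036,0,0],[0.036,0,0]],"dr":[[0,0,0],[0,0,0],[0,0,0],[0,0,0]]}'; python3 -c "
from h import *
to(.571,-.3138,.070,-2.4)"
```

```text
time_s: 20.9
position: [0.5712, -0.3147, 0.0795]
tool_rot: [[0.001, -0.042, -0.999], [-0.001, -0.999, 0.042], [-1.0, 0.001, -0.001]]
ft_force: [-0.7, -0.3, -1.5]
grip_width: 0.059
t 20.9 shift [ 0.0095 -0.0009  0.0003] dr [-0.0006 -0.0009 -0.0007] q6 53.2
```

```bash
python3 -m crank '{"hand":[255,255,255,255,255],"translation":[[0.003,-0.0008,0],[0.005,-0.0008,0],[0.0065,-0.0008,0],[0.0075,-0.0008,0],[0.0075,-0.0008,0]],"dr":[[0,0,0],[0,0,0],[0,0,0],[0,0,0],[0,0,0]]}' | egrep 'pos|ft_'; for i in 1 2; do python3 -m crank '{"hand":[255,255],"translation":[[0.001,0,0],[0.001,0,0]],"dr":[[0,0,0],[0,0,0]]}' | egrep 'pos|ft_'; done
```

```text
position: [0.5708, -0.3138, 0.0713]
ft_force: [0.3, 0.2, -2.6]
position: [0.5708, -0.3138, 0.0703]
ft_force: [0.3, 0.2, -2.5]
position: [0.5708, -0.3139, 0.0701]
ft_force: [-1.7, 1.9, 3.7]
```

Contact at the expected height. I'll release, retreat and check.

```bash
python3 -m crank '{"hand":[200,140,60,0,0],"translation":[[0,0,0],[0,0,0],[0,0,0],[0,0,0],[0,0,0]],"dr":[[0,0,0],[0,0,0],[0,0,0],[0,0,0],[0,0,0]]}' 60 | egrep 'pos|ft_';python3 -m crank '{"hand":[0,0,0,0,0],"translation":[[0,0,0],[-0.02,0,0],[-0.06,0,0],[-0.11,0,0],[-0.13,0,0]],"dr":[[0,0,0],[0,0,0],[0,0,0],[0,0,0],[0,0,0]]}' 60;python3 -m crank '{"hand":[0,0,0,0],"translation":[[0,0,0.04],[0,0,0.06],[0,0,0.06],[0,0,0.06]],"dr":[[0,0,0],[0,0,0],[0,0,0],[0,0,0]]}'>/dev/null; python3 chk.py .100 w7.png
python3 - <<'E'
from h import *
im,d=cams.get_image("scene"); W=cloud("scene",d)
print('rack',rect(W,(305,262),.07,.012,.12))
m=(abs(W[...,0]-.5717)<.06)&(abs(W[...,1]+.3136)<.05)&(W[...,2]>.092)&(W[...,2]<.108)
a=cv2.minAreaRect((W[m][:,:2]*1000).astype(np.float32)); print(m.sum(),a,np.median(W[m][:,2]))
w=cv2.imread("pics/w7.png"); o=np.vstack([cv2.resize(im[90:240,60:340],(512,274)),cv2.resize(w,(427,320))[:, :427] if 0 else cv2.resize(w,(512,320))]); cv2.imwrite("pics/fin.png",o)
E
```

```text
position: [0.5709, -0.3139, 0.0692]
ft_force: [0.7, 0.5, -0.5]
time_s: 22.8
position: [0.5718, -0.3145, 0.2044]
tool_rot: [[0.006, -0.043, -0.999], [-0.005, -0.999, 0.043], [-1.0, 0.004, -0.006]]
ft_force: [0.2, -0.7, 0.1]
grip_width: 0.0854
8621 [ 569.5 -313.6   60.5   90.3   87.5] z 95.2 102.1
1893 [ 571.4 -314.4  103.8  126.7   87.2] z 60.0 69.8
rack [ 701.3  151.4  120.6   53.9   82.  1845.    48.5]
402 ((572.5178833007812, -312.5169372558594), (62.370201110839844, 90.25577545166016), 87.22689819335938) 0.09844005452269569
```

View pics/fin.png

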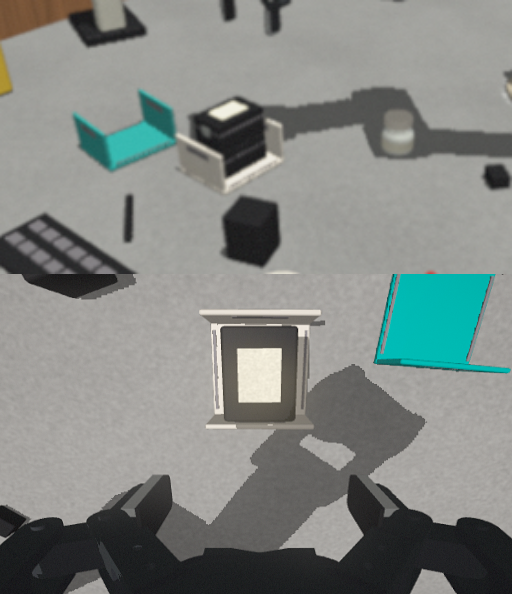

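The two boxes are stacked flat and square in the white carrier, at (230,135) in the scene half and (260,372) in the wrist half. The gripper is clear, so I'm handing in.

```bash
python3 -c "
from rig import env
print(env.close_job())"
```

```text
the job is handed in; nothing more can be done
None
```

The job is done and handed in at about 23 s of the 72 s allowed: both boxes are in the white carrier, the heavy one underneath and the light one flat on top.

- **Hefting:** The near box read about 1.5–2.5 N, so it is nearly empty; I set it back where it was. The far box read 6.9 N (about 0.7 kg), so it is the full one. It went in first.
- **Setting down:** Both boxes were lowered until the wrist felt contact, about 4 N, before the fingers opened.
- **Stack:** The upper box lies within about 2 mm and 0.3° of the carrier, and its top is level with the 100 mm expected. The lower box measured within about 1.5 mm and 0.2°.
- **Rack:** It is where it was, to about 1 mm.

The heft readings had about 1 N of noise, and my first single reading of the near box (0.6 N) was too low, so I took more. The scene and wrist cameras disagree by about 3 mm on where the upper box lies. That is close to their calibration accuracy, and either reading has the box inside the carrier.

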